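# Rock the seesaw gate and feed the turned balls into the other tray

### The job

On the little sorting stand, rock the seesaw gate over to its other side (its raised orange pad is there to be pushed down with a fingertip), and only then press the red release button right down so that all three brass balls run into the tray on that other side; let the button spring back up at the end. Nothing is to be picked up: do not touch the balls, and leave everything else on the bench standing where it is.

Things in the scene. Friction and masses are not known exactly. Their poses are not given: they have to be found in the camera images.
- stand: sorting stand, fixed: plywood base 250 x 540 x 8 mm. Origin on the bench under the gate's pivot; +x away from the robot, +y to the blue tray, -y to the yellow. Aluminium feed ramp (x = 16 to 144 mm, y = 0, 32 mm wide) slopes down at 10 deg towards the robot, highest edge 173 mm over the bench. On each side a sloping chute (|y| = 62 to 155 mm, 48 mm wide, walls up to 90 mm high) ends over a tray.
- gate (a joint): tilt of the seesaw gate (rad), -0.25 to 0.25: 160 mm aluminium trough along the stand's y, pivot 100 mm over the bench. At +0.25 its blue (+y) end is up and it feeds the yellow tray; at -0.25 its yellow end is up and it feeds the blue tray. A dark steel tumbler weight mid-crossbar (34 mm dia, top 170 mm high) tips it to the nearer end; it starts at either end. Under 1 N on a raised pad rocks it.
- pad_blue (a point): centre of the top face of the orange finger pad (36 x 36 mm) on the gate's blue-tray side; pad sits 60 mm towards the robot from the pivot and 120 mm to the +y side, on a steel crossbar, clear of the chute. Top is about 141 mm over the bench when raised, about 82 mm when down.
- pad_yellow (a point): the same on the yellow-tray (-y) side.
- release (a joint): travel of the release button (m): 0 up (a 22 mm wide steel blade stands across the ramp and holds the balls), 0.024 fully down (blade below the ramp floor, balls roll out). It springs back up; fully down takes about 5 N.
- button_top (a point): centre of the top of the red round release button, 36 mm dia, 172 mm over the bench when up; at 90 mm (+x) and 85 mm (+y) from the stand's origin. Pressed straight down.
- tray_blue (a point): centre of the inner floor of the blue tray at the stand's +y end, 12 mm over the bench; tray 110 x 110 mm outside, walls 4 mm thick and 40 to 68 mm high. Fixed.
- tray_yellow (a point): the same of the yellow tray at the -y end. Fixed.
- ball1_center (a point): centre of brass ball 1 (20 mm dia, about 34 g), waiting in the feed ramp behind the blade, number 1 lowest
- ball2_center (a point): centre of brass ball 2 (20 mm dia, about 34 g), waiting in the feed ramp behind the blade, number 1 lowest
- ball3_center (a point): centre of brass ball 3 (20 mm dia, about 34 g), waiting in the feed ramp behind the blade, number 1 lowest
- stub: loose copper round bar stub standing upright, 32 mm dia, 55 mm tall, just on the robot's side of the stand; bystander; origin at the centre of its underside
- oil: amber oil bottle with red cap, 44 mm dia, 110 mm tall, beyond the blue tray; bystander; origin at the centre of its underside
- cup: white ceramic cup, 64 mm dia, 75 mm tall, beyond the yellow tray; bystander; origin at the centre of its underside
- driver: screwdriver lying on the table to the left; bystander; origin at the centre of its underside
- hammer: hammer lying on the table to the right; bystander; origin at the centre of its underside
- caliper: steel sliding caliper with black reading head, 190 mm long, lying on the table near right; bystander; origin at the centre of its underside

How it is judged:
On the way, in this order (a step that is already met when the one before it is completed fails the run):
1. the gate is rocked over to its other side while all three balls still wait behind the blade (distance of pad_blue from where it was at the start of the episode above 0.04 m and (value of joint gate above 0.2 rad or value of joint gate below -0.2 rad) and x of each of ball1_center, ball2_center, ball3_center in the frame of stand above 0.048 m), for 0.2 s.
2. the release button is pressed down and the balls are let out (value of joint release above 0.019 m), for 0.1 s.
At the end, for the whole second after the job is handed in: the gate stands at the other end of its swing than at the start (beyond 0.2 rad, its pad moved more than 40 mm), all three balls lie in the tray on the gate's lower side (within 75 mm of its centre, centres below 50 mm) at rest (under 0.1 m/s), and the release button is back up (within 4 mm) (distance of pad_blue from where it was at the start of the episode above 0.04 m and ((value of joint gate above 0.2 rad and horizontal distance between each of ball1_center, ball2_center, ball3_center and tray_yellow below 0.075 m and height (world z) of each of ball1_center, ball2_center, ball3_center below 0.05 m) or (value of joint gate below -0.2 rad and horizontal distance between each of ball1_center, ball2_center, ball3_center and tray_blue below 0.075 m and height (world z) of each of ball1_center, ball2_center, ball3_center below 0.05 m)) and value of joint release below 0.004 m and linear speed of each of ball1, ball2, ball3 below 0.1 m/s); the robot touches nothing.
It fails at once if a ball is touched by the robot (contact force between any of the fingers, the arm and ball1 above 0.3 N or contact force between any of the fingers, the arm and ball2 above 0.3 N or contact force between any of the fingers, the arm and ball3 above 0.3 N).
It fails at once if a ball is lifted above the feed ramp (height (world z) of any of ball1_center, ball2_center, ball3_center above 0.2 m).
It fails at once if a bystander is shifted by more than 20 mm, or the stub, bottle or cup is knocked over (angle between any of stub, oil, cup's own z axis and vertical above 0.5 rad or distance of any of stub, oil, cup, driver, hammer, caliper from where it was at the start of the episode above 0.02 m).
It also fails if it takes over 38 s, if anything falls off the work surface, if the arm or the gripper's body presses on something with over 40 N, if the wrist force passes 120 N, or if a joint passes its speed limit or range.

### The arm

A 6-joint arm with a two-finger parallel gripper is mounted at the origin on the work surface. World frame = base frame: x ahead of the robot, y to its left, z up, the work surface at z = 0. Lengths are in m, angles in rad, forces in N, time in s.
With the tool pointing down it reaches from about 0.4 to 0.925 m from the base axis. Payload 12.5 kg.
Tool frame: the origin (TCP) lies at the very end of the fingers, on their centre line; the grasp point (between the pads) lies 19 mm behind it (env.hold_point_z is the z of the grasp point in the tool frame, in m); z points along the fingers, y is the line along which they close (so a half turn about z gives the same grasp; the last joint's range is limited). The gripper opens to 95 mm and grips with 3 to 60 N. Pads are 20 mm wide; open, the fingers measure 119 mm over their backs; the gripper's body (75 mm by 180 mm) begins 59 mm behind the grasp point.
Start: joints at [-1.416, 0.491, 1.559, -0, 1.092, -0.106], TCP at [0.161, -0.604, 0.188] pointing down, gripper open.
Joint ranges: [-3.1, 3.1], [-0.84, 2.19], [0.05, 2.79], [-1.13, 4.28], [0.06, 2.93], [-2.69, 2.69]. Speed limits (rad/s): [2.22, 2.22, 2.79, 3.14, 3.14, 3.14].

### API

Orientations are given as a 3x3 rotation matrix whose columns are the frame's x, y, z axes.
In Python, from workcell import env gives the robot as it stands. Calls block until the motion is done:
- env.move_to(position, orientation): joint-space move of the TCP to a pose.
- env.move_linear(position, max_speed=0.15, frame=None, guard=None): straight line of the TCP; frame=None keeps the orientation; max_speed is the mean speed in m/s. With guard (N) it stops when the force on the tool has changed by that much, and returns True; else False.
- env.set_joints(angles): joint-space move.
- env.move_gripper(opening, f_grip=None): opening from 0.0 (shut) to 1.0 (fully open); f_grip is the grip in N (None keeps the last); returns when the fingers have stopped.
- env.wait(seconds).
- env.solve_ik(position, orientation): joint angles nearest the present ones, or None.
- env.camera(name): name is "scene" or "top" or "wrist"; returns a dict with "img" (384x512x3 uint8, red, green, blue), "fx", "fy", "cx", "cy" (pixels), "k1" (the pictures are not rectified: a ray, as slopes to the right and down, at radius r is drawn at 1 + k1 r^2 times it, then the intrinsics apply), "R" (3x3) and "t" (3): a world point X has camera coordinates R X + t; the wrist camera has in their place "mount" (4x4, takes a point from camera to tool coordinates, whose origin is the TCP and whose axes are the flange's). Camera axes: x right, y down, z forward; pixel columns grow to the right and rows downward; lengths in m; the calibration is good to about 2 mm. A picture is of the moment at which its call begins: read the wrist's pose just before it. There is no depth.
A pose or a line that the arm cannot do raises env.Unreachable and nothing moves.
- env.finish_job(): hands the job in; it is judged then, once.
Readings, each from a call of its own:
- env.read_t(): time.
- env.read_joint_pos(): joint angles.
- env.read_qvel(): joint speeds.
- env.read_joint_torque(): joint torques, N m.
- env.read_ee_pos(): TCP position.
- env.read_eef_rot(): TCP orientation.
- env.read_wrist_force(): force on the tool from outside, world axes, zero at the start.
- env.read_wrist_torque(): the same for the moment, N m.
- env.read_finger_gap(): opening from 0.0 (shut) to 1.0 (fully open).
- env.read_gripper_force(): force on a finger pad.
Only numpy, scipy, OpenCV 4.12 (cv2) and the standard library are available. Lean on these libraries where they do the work, as an engineer would, in place of code of your own. Each camera call takes 0.05 s, during which the arm holds its last target. There are 200 camera calls.

## Working session

There is one attempt and no reset: what is moved stays moved. The work goes in short steps, each a Python script; the robot and the scene stay as the last script left them, time stands still between calls to the robot, and variables do not carry over. Pictures are saved under pics/ and viewed, at most 10 in all, crops included, and the job is handed in when it is done.

```bash
mkdir -p pics; python3 - <<'E'
from workcell import env
import cv2,numpy as np
for n in("scene","top"):
    c=env.camera(n); cv2.imwrite(f"pics/{n}0.png",c["img"][:,:,::-1]); print(n,[c[k] for k in("fx","fy","cx","cy","k1")],c["R"].tolist(),c["t"].tolist())
    np.savez(f"{n}0.npz",**{k:c[k] for k in("img","fx","fy","cx","cy","k1","R","t")})
print(env.read_t())
E
```

```text
scene [436.1672991651998, 436.1672991651998, 262.87491584776916, 186.32874973392018, -0.14963370305812] [[-0.3016435601900068, 0.9533856658985916, -0.008181360216763259], [0.7991807874310606, 0.24815629063677652, -0.5474746792486989], [-0.5199242556343834, -0.17168059726274965, -0.8367822541895457]] [0.1612558484080586, -0.32848139848866514, 1.6633041501208503]
top [365.6022928190796, 365.6022928190796, 253.8252741443664, 196.74467652954397, -0.06713507732519794] [[-0.02019413793992571, -0.9996330943795868, -0.01805196426862259], [-0.98487708680199, 0.022997091054879612, -0.1717214538007384], [0.17207359090019833, 0.014311199254637889, -0.9849801362924054]] [0.014015001957650302, 0.48298420054651153, 1.1783197048456968]
0.1
```

View pics/scene0.png

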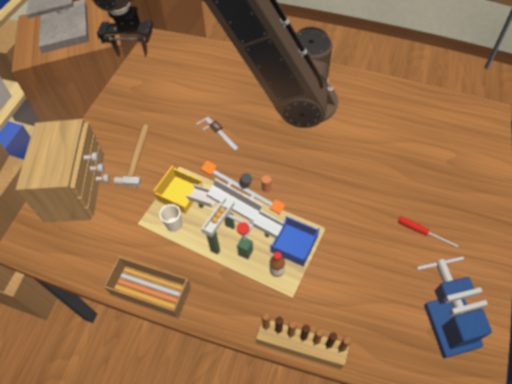

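View pics/top0.png

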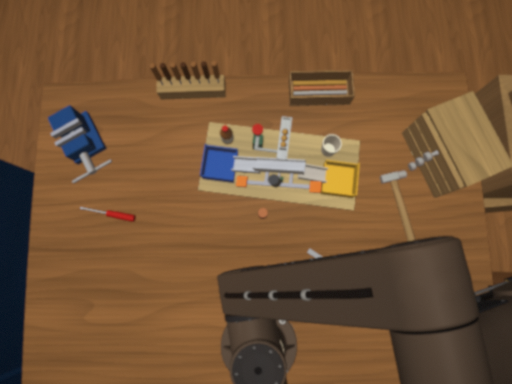

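The scene view shows the pads near (208,168) (yellow side) and (278,206) (blue side), with the button near (243,229). In the top view they are near (316,187), (241,181) and (258,130). I'll triangulate them from both views.

```bash
cat > h.py <<'E'
import numpy as np,cv2
def blob(img,seed,kind,r=12):
    hsv=cv2.cvtColor(img,cv2.COLOR_RGB2HSV).astype(int); H,S,V=hsv[...,0],hsv[...,1],hsv[...,2]
    m={'o':(H>=6)&(H<=14)&(S>180)&(V>170),'r':((H<=4)|(H>=175))&(S>170)&(V>120),'b':(H>105)&(H<130)&(S>150),'y':(H>=20)&(H<=32)&(S>190)}[kind]
    u,v=seed; w=np.zeros_like(m); w[max(0,v-r):v+r+1,max(0,u-r):u+r+1]=1; m=(m&w).astype(np.uint8)
    n,l,st,ce=cv2.connectedComponentsWithStats(m)
    if n<2: return None
    i=1+np.argmax(st[1:,4]); return ce[i],st[i]
def ray(c,p):
    K=np.array([[c['fx'],0,c['cx']],[0,c['fy'],c['cy']],[0,0,1.]])
    q=cv2.undistortPoints(np.array([[p]],float),K,np.array([float(c['k1']),0,0,0]))[0,0]
    R=np.array(c['R']); return -R.T@c['t'], R.T@np.array([q[0],q[1],1])
def plane(c,p,z):
    o,d=ray(c,p); return o+d*(z-o[2])/d[2]
def tri(c1,p1,c2,p2):
    o,d=ray(c1,p1);o2,d2=ray(c2,p2)
    s=np.linalg.lstsq(np.c_[d,-d2],o2-o,rcond=None)[0]
    a,b=o+s[0]*d,o2+s[1]*d2; return (a+b)/2,np.linalg.norm(a-b)
E
python3 - <<'E'
from h import *
S=dict(np.load('scene0.npz'));T=dict(np.load('top0.npz'))
for n,k,s,t in(('pad_b','o',(278,206),(241,181)),('pad_y','o',(208,168),(316,187)),('btn','r',(243,229),(258,130)),('cap','r',(277,257),(226,130))):
    a=blob(S['img'],s,k);b=blob(T['img'],t,k); print(n,a,b)
    if a and b:
        print(tri(S,a[0],T,b[0])); print([ (plane(S,a[0],z).round(4),plane(T,b[0],z).round(4)) for z in((.141,.082) if k=='o' else (.172,.11))])
for n,k,s,t in(('blue','b',(295,240),(220,165)),('yel','y',(177,188),(342,180))):
    a=blob(S['img'],s,k,30);b=blob(T['img'],t,k,25); print(n,plane(S,a[0],.04),plane(T,b[0],.04),b)
st=plane(T,(263,213),.055);print('stub',st)
for n,c,boxx in(('s',S,(140,140,190,140)),('t',T,(190,110,180,110))):
    x,y,w,h=boxx; cv2.imwrite(f'pics/crop_{n}.png',cv2.resize(c['img'][y:y+h,x:x+w,::-1],None,fx=4,fy=4,interpolation=cv2.INTER_CUBIC))
E
```

```text
pad_b (array([277.43298969, 206.04123711]), array([271, 200,  13,  13,  97], dtype=int32)) (array([241.27027027, 181.13513514]), array([237, 177,   9,   9,  74], dtype=int32))
(array([0.52827389, 0.04363613, 0.0826746 ]), np.float64(0.0019605478438599858))
[(array([0.5615, 0.0533, 0.141 ]), array([0.5157, 0.0398, 0.141 ])), (array([0.5277, 0.0445, 0.082 ]), array([0.5287, 0.0427, 0.082 ]))]
pad_y (array([207.90082645, 167.09090909]), array([201, 161,  15,  14, 121], dtype=int32)) (array([315.3814433 , 186.62886598]), array([310, 182,  11,  10,  97], dtype=int32))
(array([ 0.49285596, -0.18741898,  0.14130114]), np.float64(0.0006118627339059116))
[(array([ 0.4926, -0.1872,  0.141 ]), array([ 0.493 , -0.1878,  0.141 ])), (array([ 0.455 , -0.2093,  0.082 ]), array([ 0.5048, -0.1971,  0.082 ]))]
btn (array([242.42168675, 228.09638554]), array([238, 224,  10,  10,  83], dtype=int32)) (array([257.20547945, 128.93150685]), array([253, 124,   9,  11,  73], dtype=int32))
(array([ 0.67275006, -0.01285915,  0.17077481]), np.float64(0.000481677548211325))
[(array([ 0.6733, -0.0124,  0.172 ]), ar
[... 158 characters left out ...]
  7,   7,  40], dtype=int32)) (array([224.73684211, 128.63157895]), array([223, 127,   5,   5,  19], dtype=int32))
(array([0.69825384, 0.09327005, 0.11280487]), np.float64(0.0010731461923287277))
[(array([0.7238, 0.1002, 0.172 ]), array([0.6761, 0.0872, 0.172 ])), (array([0.6969, 0.0935, 0.11  ]), array([0.6994, 0.093 , 0.11  ]))]
blue [0.60640612 0.12238307 0.04      ] [0.59723253 0.12121878 0.04      ] (array([218.59919571, 164.64477212]), array([203, 150,  33,  30, 746], dtype=int32))
yel [ 0.56210106 -0.34787289  0.04      ] [ 0.52803662 -0.30976894  0.04      ] (array([346.58333333, 181.57843137]), array([330, 167,  27,  29, 408], dtype=int32))
stub [ 0.42615973 -0.02563971  0.055     ]
```

View pics/crop_s.png

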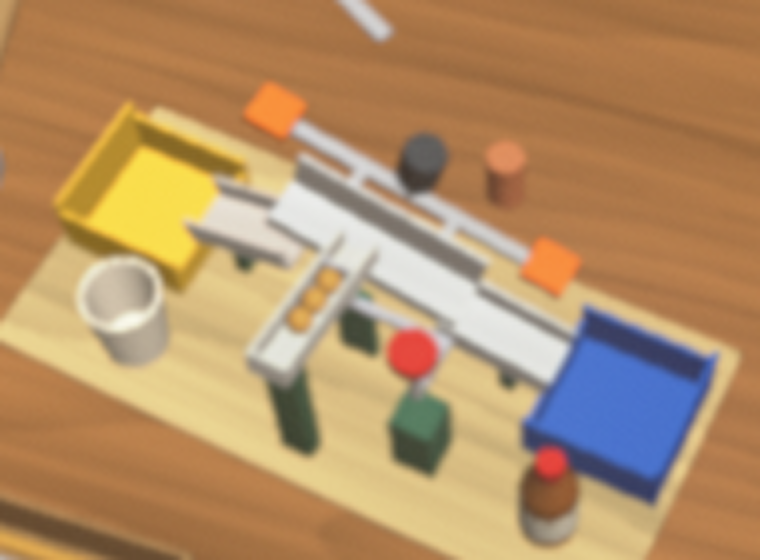

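The yellow pad is raised: it triangulates to z=0.141, against 0.083 for the blue pad. The three balls sit in the ramp at about (215,215) in the full image. The pads give an origin of about (0.570,-0.081) and a yaw of about -8.7°. That predicts the button within 3 mm of where I measured it. Next I push the yellow pad with the gripper shut and its long side along stand x.

```bash
cat >> h.py <<'E'
y=np.array([.0354,.2311,0]);y/=np.linalg.norm(y);x=np.array([y[1],-y[0],0]);Z=np.array([0,0,-1.])
def ori(s=1): return np.c_[np.cross(s*x,Z),s*x,Z]
def snap(env,n):
    c=env.camera(n); np.savez(f"{n}1.npz",**{k:c[k] for k in("img","fx","fy","cx","cy","k1","R","t")}); return c
E
python3 - <<'E'
from h import *
from workcell import env
P=np.array([.4928,-.1876,0])
p=env.read_ee_pos(); env.move_gripper(0.0); env.move_linear([p[0],p[1],.27])
q0=env.read_joint_pos()
s=min((1,-1),key=lambda s:(lambda q: 99 if q is None else abs(np.array(q)-q0).max())(env.solve_ik(P+[0,0,.27],ori(s))))
print('s',s); env.move_to(P+[0,0,.27],ori(s))
env.move_linear(P+[0,0,.165])
f0=np.array(env.read_wrist_force())
g=env.move_linear(P-.004*x*0+[0,0,.086],max_speed=.05,guard=15)
print(g,env.read_ee_pos(),np.array(env.read_wrist_force())-f0)
env.move_linear(P+[0,0,.28]); env.wait(.3)
c=snap(env,'scene'); 
cv2.imwrite('pics/s1.png',cv2.resize(c['img'][140:280,140:330,::-1],None,fx=4,fy=4,interpolation=cv2.INTER_CUBIC)); print(env.read_t())
E
```

```text
s 1
False [ 0.49289846 -0.18763155  0.08624208] [-0.17947871 -0.23689822  0.81301492]
8.6167
```

View pics/s1.png

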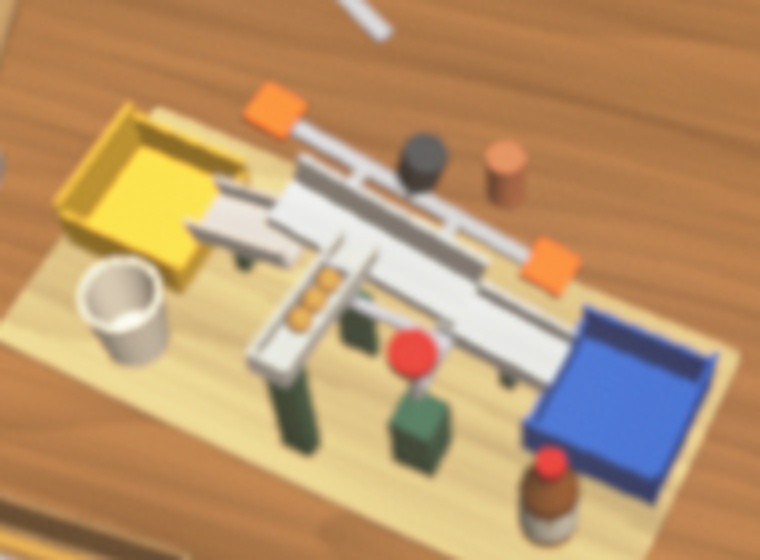

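This picture looks the same as the first one, and the arm, which should be above the yellow pad, isn't in it. I don't trust it as evidence. I'll compare fresh frames with the old ones.

```bash
python3 - <<'E'
from h import *
from workcell import env
print(env.read_t(),env.read_ee_pos(),env.read_joint_pos())
for n in('scene','top'):
    o=np.load(f'{n}0.npz')['img'].astype(int)
    if n=='scene': print('s1 vs s0',abs(np.load('scene1.npz')['img'].astype(int)-o).mean())
    c=snap(env,n); print(n,abs(c['img'].astype(int)-o).mean()); cv2.imwrite(f'pics/{n}2.png',c['img'][:,:,::-1])
c=env.camera('wrist'); cv2.imwrite('pics/w2.png',c['img'][:,:,::-1]); print(c['mount'],c['fx'],c['cx'],c['cy'],c['k1'])
a=cv2.imread('pics/scene2.png');b=cv2.imread('pics/top2.png');w=cv2.imread('pics/w2.png')
m=np.vstack([np.hstack([a,b]),np.hstack([w,w*0])]); cv2.imwrite('pics/m2.png',cv2.resize(m,(784,588),interpolation=cv2.INTER_AREA))
E
```

```text
8.6167 [ 0.49277649 -0.18759437  0.27979796] [-4.89035930e-01  2.64697568e-01  1.66468354e+00 -4.15482112e-05
  1.21256597e+00 -3.37044348e-01]
s1 vs s0 10.230216132269966
scene 10.226399739583334
top 15.526173909505209
[[ 2.06865633e-04 -9.63901752e-01 -2.66258090e-01  7.52010776e-02]
 [ 9.99999968e-01  2.37446943e-04 -8.26637726e-05 -5.73703179e-04]
 [ 1.42901925e-04 -2.66258064e-01  9.63901770e-01 -1.97508020e-01]
 [ 0.00000000e+00  0.00000000e+00  0.00000000e+00  1.00000000e+00]] 310.9203464803278 252.8183481480605 191.86810671195795 0.029855314737341754
```

View pics/m2.png

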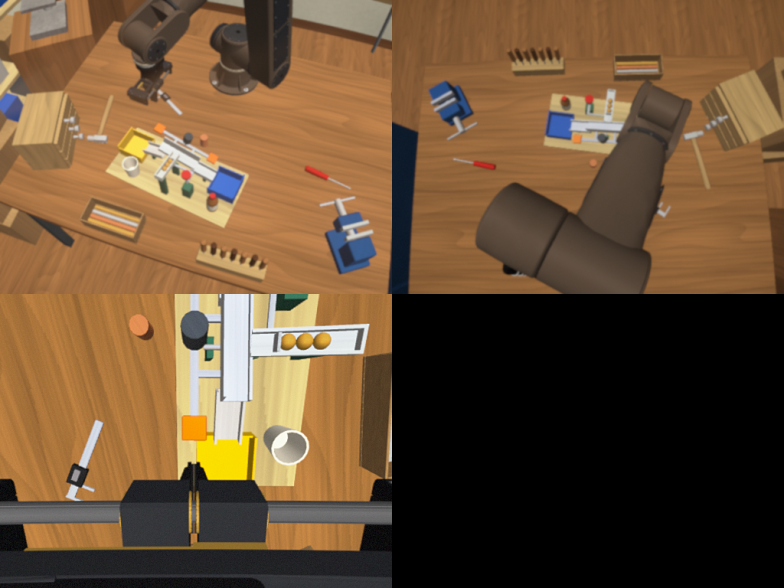

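The cameras are live: the arm shows in the uncropped view. The crop simply left it out. The gate did not move, because the fingers came down beside the pad: in the wrist view the pad (194,428 in the mosaic) lies well ahead of the fingers. I'll check the calibration of each view against the known TCP and the robot base.

```bash
python3 - <<'E'
from h import *
from workcell import env
def proj(c,X):
    K=np.array([[c['fx'],0,c['cx']],[0,c['fy'],c['cy']],[0,0,1.]])
    return cv2.projectPoints(np.array([X],float),cv2.Rodrigues(np.array(c['R']))[0],np.array(c['t'],float),K,np.array([float(c['k1']),0,0,0]))[0].ravel()
p=np.array(env.read_ee_pos());R=np.array(env.read_eef_rot());print(R.round(3))
c=env.camera('wrist');M=np.array(c['mount']); A=np.eye(4);A[:3,:3]=R;A[:3,3]=p
W=A@M; c['R']=W[:3,:3].T; c['t']=-W[:3,:3].T@W[:3,3]
b=blob(c['img'],(253,175),'o',30); print('pad in wrist',b,plane(c,b[0],.141))
for n in('scene','top'):
    k=dict(np.load(n+'1.npz')); print(n,'TCP px',proj(k,p),'base px',proj(k,[0,0,0]),proj(k,[0,0,.2]),'pad',proj(k,[.493,-.1876,.141]))
print('wrist: TCP px',proj(c,p),'pad px',proj(c,[.493,-.1876,.141]))
a=cv2.imread('pics/scene2.png')[20:220,130:330]
cv2.imwrite('pics/crop3.png',cv2.resize(a,None,fx=3,fy=3,interpolation=cv2.INTER_CUBIC))
E
```

```text
[[ 0.151  0.988 -0.   ]
 [ 0.988 -0.151  0.   ]
 [ 0.    -0.    -1.   ]]
pad in wrist (array([269. , 173.5]), array([269, 168,   1,  12,  12], dtype=int32)) [ 0.51034866 -0.1869151   0.141     ]
scene TCP px [202.17000905 137.89082742] base px [304.85469594 100.81509544] [308.73832575  60.48523725] pad [207.73944072 167.15604346]
top TCP px [322.89834871 176.47188345] base px [258.12467867 344.91051077] [257.64719668 361.54346574] pad [315.32747545 186.6310591 ]
wrist: TCP px [253.68502862 221.28091354] pad px [253.56415866 176.42092149]
```

View pics/crop3.png

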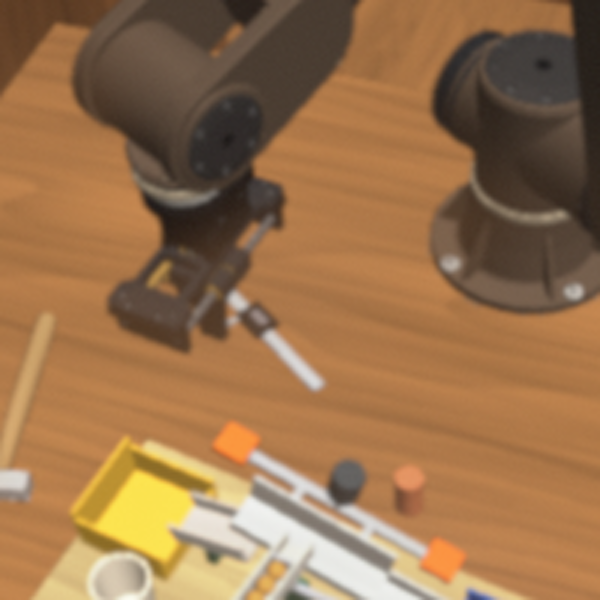

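The views agree: the wrist camera should see the pad at (253,176) and sees it at about (253,175), so the TCP was over the pad. I'll push again, measuring the blue pad and the force on the way down and after retreat. This time I go a bit deeper and slower.

```bash
python3 - <<'E'
from h import *
from workcell import env
P=np.array([.4928,-.1876,0])
ims=[]
def look(tag):
    c=snap(env,'scene'); b=blob(c['img'],(278,203),'o',18); a=blob(c['img'],(208,170),'o',18)
    print(tag,env.read_t(),np.array(env.read_ee_pos()).round(4),np.array(env.read_wrist_force()).round(2),'blue',None if b is None else b[0].round(1),'yel',None if a is None else (a[0].round(1),a[1][4]))
    ims.append(cv2.resize(c['img'][120:240,160:320,::-1],None,fx=2.4,fy=2.4,interpolation=cv2.INTER_CUBIC))
env.move_linear(P+[0,0,.16],max_speed=.2); look('above')
for z in(.125,.10,.081):
    env.move_linear(P+[0,0,z],max_speed=.08,guard=20); look(z)
env.wait(.3); look('hold')
env.move_linear(P+[0,0,.11],max_speed=.08); look('up')
ims=[ims[i] for i in(0,1,3,5)]
cv2.imwrite('pics/m4.png',np.vstack([np.hstack(ims[:2]),np.hstack(ims[2:])]))
E
```

```text
above 9.6167 [ 0.4934 -0.1879  0.1612] [-0.2   0.09  0.82] blue [277.5 205.9] yel (array([207.8, 167.1]), np.int32(118))
0.125 10.25 [ 0.4931 -0.1877  0.1255] [-0.02 -0.64  0.45] blue [277.4 205.9] yel (array([208. , 168.4]), np.int32(89))
0.1 10.7583 [ 0.493  -0.1877  0.1003] [0.48 1.05 0.18] blue [278.1 203.7] yel (array([208.6, 171.8]), np.int32(54))
0.081 11.1917 [ 0.4929 -0.1877  0.0812] [ 0.25 -0.68  0.37] blue [276.6 195.4] yel (array([209.3, 177.6]), np.int32(81))
hold 11.5417 [ 0.4929 -0.1876  0.0812] [-0.52 -1.05  0.49] blue [276.6 195.4] yel (array([209.3, 177.5]), np.int32(81))
up 12.1083 [ 0.4926 -0.1875  0.1098] [-0.69  0.21 -0.49] blue [276.7 195.4] yel (array([209.6, 177.2]), np.int32(85))
```

View pics/m4.png

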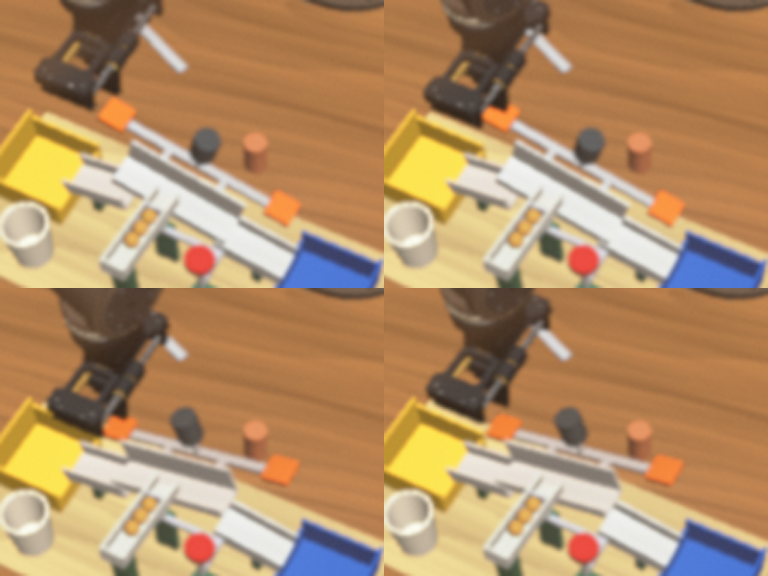

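The gate has now rocked over: the blue pad is up at (276.7,195.4) and stays there, and the balls still wait. With the gripper shut, the tips contact lower than nominal, so I'll press the button with a force guard that stops at its end stop.

```bash
python3 - <<'E'
from h import *
from workcell import env
S=dict(np.load('scene1.npz')); print('blue pad',plane(S,(276.7,195.4),.141))
P=np.array([.4928,-.1876,0]); B=np.array([.6725,-.0127,0])
env.move_linear(P+[0,0,.27],max_speed=.25)
env.move_linear(B+[0,0,.27],max_speed=.2); env.move_linear(B+[0,0,.185],max_speed=.15)
f0=np.array(env.read_wrist_force())
g=env.move_linear(B+[0,0,.122],max_speed=.05,guard=14)
print(g,env.read_t(),np.array(env.read_ee_pos()).round(4),np.array(env.read_wrist_force())-f0)
env.wait(1.5)
print(np.array(env.read_wrist_force())-f0)
c=snap(env,'scene'); cv2.imwrite('pics/s5.png',cv2.resize(c['img'][120:270,130:330,::-1],None,fx=3.5,fy=3.5,interpolation=cv2.INTER_CUBIC)); print(env.read_t())
E
```

```text
blue pad [0.52775696 0.04107621 0.141     ]
False 16.425 [ 0.6724 -0.0127  0.1223] [-3.17896487  0.91095576  5.03589026]
[-3.74955724  1.54479669  5.01028735]
17.975
```

View pics/s5.png

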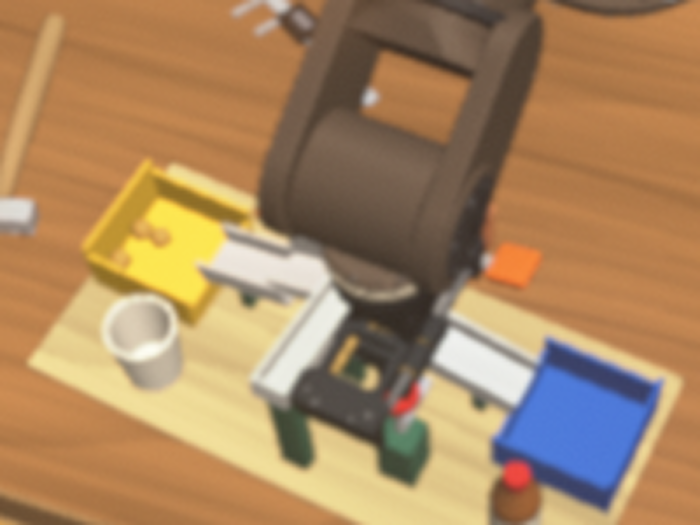

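All three balls lie in the yellow tray, at crop pixels (141,228), (160,237) and (122,258). To be sure of full travel I'll press a few millimetres deeper with a guard, then retreat and check.

```bash
python3 - <<'E'
from h import *
from workcell import env
B=np.array([.6725,-.0127,0])
g=env.move_linear(B+[0,0,.115],max_speed=.04,guard=8); env.wait(.2)
print(g,np.array(env.read_ee_pos()).round(4),np.array(env.read_wrist_force()).round(2))
env.move_linear(B+[0,0,.28],max_speed=.15)
env.move_linear([.45,-.02,.30],max_speed=.2); env.wait(.5)
c=snap(env,'scene'); b=blob(c['img'],(242,228),'r'); print('btn',b[0],'pad',blob(c['img'],(277,196),'o',10),env.read_t())
cv2.imwrite('pics/s6.png',cv2.resize(c['img'][120:270,130:330,::-1],None,fx=3.5,fy=3.5,interpolation=cv2.INTER_CUBIC))
E
```

```text
True [ 0.6728 -0.0126  0.1213] [-9.08 -0.71 15.36]
btn [242.42168675 228.09638554] pad (array([276.56410256, 195.38461538]), array([270, 190,  14,  12, 117], dtype=int32)) 21.4167
```

View pics/s6.png

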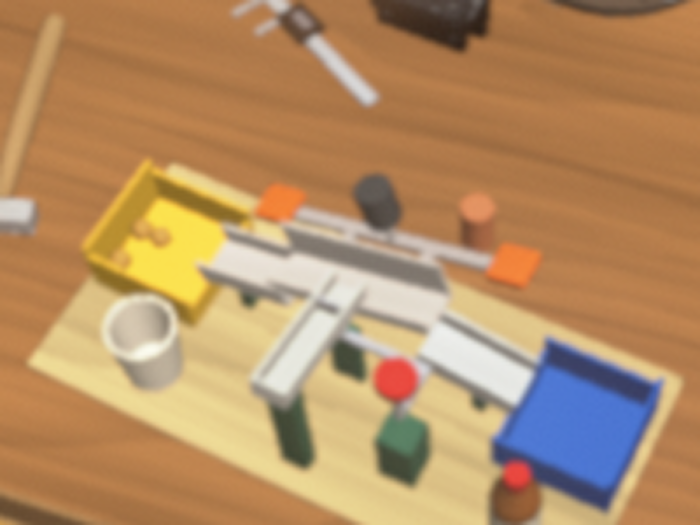

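The stop was felt at 15 N, so the button went fully down. It is back at its starting pixel, (242.4,228.1). The gate stayed over, the ramp is empty and all three balls are at rest in the yellow tray.

```bash
python3 -c "
from workcell import env
print(env.finish_job())"
```

```text
the job is handed in; nothing more can be done
None
```

I handed the job in at about 21 s: the gate is rocked over to feed the yellow tray (the first push did not tip it, the second did), all three balls lie in that tray, the button is back up, and nothing else on the stand looks moved; the judge returned no verdict.

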